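# Unclamp a controller shell and hang it on the slanted drying peg

### The job

Free the orange controller shell from the green clamp: throw the catch fully off first, since it blocks the clamp lever, then throw the clamp lever fully over and lift the shell out. Hang the shell by its large round opening on the slanted peg of the stand, slid well on towards the post, and let go of it so that it hangs there still. Leave the catch off and the lever over, never let the shell touch the bench, and leave the other things where they are.

Things in the scene. Friction and masses are not known exactly. Their poses are not given: they have to be found in the camera images.
- clamp: green steel clamp bolted to the bench, base plate 165 (x) x 250 (y) x 12 mm. Origin on the bench surface, z up, front towards -x. The shell stands in it at y = -70 mm, the clamp lever pivots at y = +20 mm, the catch at y = +90 mm.
- clamp_lever (a joint): clamp lever angle, 0 shut to 1.0 rad fully over at its stop; stays where left, about 2 N at the ball. Pivot axis: the clamp's y axis through (0, 20, 25) mm in the clamp's frame. At 0 it leans 0.5 rad from upright to the clamp's -x; it is thrown towards +x. With the catch on, it is blocked after 0.1 to 0.2 rad. Going over, it draws the jaw back.
- lever_ball (a point): centre of the clamp lever's black ball knob, 24 mm in diameter, on a steel rod 10 mm thick, 85 mm from the pivot; 100 mm above the bench at both ends of its swing
- jaw_face (a point): middle of the aluminium jaw's face behind the shell. The jaw slides 30 mm to the clamp's +x with the lever; its two pins (8 mm thick, 16 mm long) pass through the shell's two small holes and hold it until the lever is over
- catch (a joint): catch angle, 0 on to 1.2 rad fully off at its stop; starts between 0 and 0.12, stays where left, about 1.5 N at the handle. Pivot axis: the clamp's x axis through (-5, 90, 60) mm in the clamp's frame. At 0 its handle leans 0.25 rad from upright to the clamp's -y; it is thrown towards +y, ending 0.95 rad over to +y.
- catch_handle (a point): centre of the catch's black block grip (20 along x, 14 wide, 26 mm high), on a steel rod 10 mm thick, 65 mm from the pivot
- tongue_end (a point): end of the catch's tongue, a steel bar 80 mm long from the pivot, 10 mm thick; with the catch on it lies level, to the clamp's -y, in the clamp lever's way; it swings up with the catch, then reaching 140 mm above the bench
- shell: translucent orange controller half shell, a flat rectangular pad 120 high (z) x 52 wide (y) x 12 mm thick (x), about 70 g. Origin at the centre of its lower end. Two 15 mm holes at z = 45 mm, y = +-12 mm. At the start it stands upright with its lower 30 mm in a slot of the clamp, on the 12 mm base plate, with 2 mm play, axes parallel to the clamp's.
- shell_opening (a point): centre of the shell's large round opening, 35 mm in diameter, right through along x; 90 mm above the shell's lower end, 30 mm below its top end
- peg: round aluminium peg of 10 mm diameter, 95 mm long, rising at 35 degrees from the top of a post on a round base of 110 mm diameter bolted to the bench. Origin at the peg's root, on the post's axis, 150 mm above the bench; x along the peg from root to tip, y level, z square to the peg and mostly upward.
- peg_tip (a point): free end of the peg, on its axis, 95 mm from the root. The post is 14 mm thick; in front of it, across the peg's root, stands an upright stop plate 40 mm wide, 90 to 160 mm above the bench, its face 12 mm along the peg from the root
- driver_handle: bare screwdriver handle of black ceramic, 105 x 28 mm, lying, a loose bystander; origin at the centre of its underside
- spacer_rod: hexagonal brass rod, 90 x 16 mm, lying, a loose bystander; origin at the centre of its underside
- power_brick: gray metal power brick, 65 x 130 x 38 mm, a loose bystander; origin at the centre of its underside
- cartridge: cream plastic game cartridge lying flat, 85 x 105 x 18 mm, a loose bystander; origin at the centre of its underside
- parts_tray: open gray plastic tray with two compartments, 90 x 130 x 30 mm, a loose bystander; origin at the centre of its underside
- spool: empty aluminium spool standing on end, 64 mm across, 46 mm high, a loose bystander; origin at the centre of its underside
- brush: cleaning brush, 160 mm long, lying, a loose bystander; origin at the centre of its underside

How it is judged (in metres and radians):
On the way, in this order (a step that is already met when the one before it is completed fails the run):
1. the catch is thrown off (value of joint catch above 1 rad), for 0.2 s.
2. with the catch off, the clamp lever is thrown over (value of joint catch above 1 rad and value of joint clamp_lever above 0.85 rad), for 0.2 s.
3. the shell is lifted clear of the clamp, which stays open (all of step 2 and z of shell in the frame of clamp above 0.06 m), for 0.1 s.
4. the shell's large opening is on the peg (x of shell_opening in the frame of peg between 0.005 and 0.07 m and y of shell_opening in the frame of peg between -0.016 and 0.016 m and z of shell_opening in the frame of peg between -0.016 and 0.016 m), for 0.2 s.
At the end, for the whole second after the job is handed in: The shell hangs at rest on the peg by its large opening: the centre within 16 mm of the axis (sideways and across) and 5 to 70 mm from the root, upright within 0.5 rad, under 0.03 m/s and 0.3 rad/s, borne by the peg; catch beyond 1.0 rad, lever beyond 0.85 rad (all of step 2 and all of step 4 and contact force between shell and peg above 0.1 N and angle between shell's own z axis and vertical below 0.5 rad and linear speed of shell below 0.03 m/s and angular speed of shell below 0.3 rad/s); the robot touches nothing.
It fails at once if the shell touches the bench (contact force between shell and table above 0.2 N).
It fails at once if a bystander is moved more than 30 mm (distance of any of driver_handle, spacer_rod, power_brick, cartridge, parts_tray, spool, brush from where it was at the start of the episode above 0.03 m).
It also fails if it takes over 69 s, if anything falls off the work surface, if the arm or the gripper's body presses on something with over 40 N, if the wrist force passes 120 N, or if a joint passes its speed limit or range.

### The arm

A 6-joint arm with a two-finger parallel gripper is mounted at the origin on the work surface. World frame = base frame: x ahead of the robot, y to its left, z up, the work surface at z = 0. Lengths are in m, angles in degrees, forces in N, time in s.
With the tool pointing down it reaches from about 0.35 to 0.875 m from the base axis. Payload 4.2 kg.
Tool frame: the origin (TCP) lies midway between the tips of the shut fingers; the grasp point (between the pads) lies 19 mm behind it; z points along the fingers, y is the line along which they close (so a half turn about z gives the same grasp; the last joint's range is limited). The gripper opens to 87 mm and grips with 3 to 60 N. Pads are 19 mm wide; open, the fingers measure 117 mm over their backs; the gripper's body (75 mm by 190 mm) begins 51 mm behind the grasp point.
Start: joints at [-54.855, 22.042, 0.453, 0, -68.411, -14.817], TCP at [0.217, -0.586, 0.223] pointing down, gripper open.
Joint ranges: [-179.83, 179.83], [-69.29, 118.12], [-61.27, 80.66], [-181.25, 117.63], [-171.15, -9.14], [-177.46, 177.46]. Speed limits (degrees/s): [159.86, 159.86, 180, 180, 180, 180].

### API

Orientations are given as a 3x3 rotation matrix whose columns are the frame's x, y, z axes.
In Python, from station import sense, capture, camera_params, finish_job gives the robot as it stands.
- The arm moves only by the tool drive_tool, never from a script. Its argument "rows" is a list of rows, each an object of numbers: "tx", "ty", "tz": the shift along the tool's x, y, z in cm; "ax", "ay", "az": the turn, a rotation vector about the tool's x, y, z in rad; "claw": the finger opening in cm, from 0 to 8.7. In form: [{"tx": .., "ty": .., "tz": .., "ax": .., "ay": .., "az": .., "claw": ..}, ...]. A call has 1 to 10 rows; each row shifts and turns the commanded pose from where the row before left it, along the tool's axes as they then stand; what a row does not reach is not made up. A row lasts 1/12 s, in which the tool goes at most 41.7 mm and 7.16 degrees, less where a joint would pass 70% of its speed; a pose out of reach is approached as far as the arm can. A call with a gripper value outside its range is refused whole. The fingers move at their own pace and stop on an object; the grip force is fixed at half the most. Time passes only in rows, so rows that do not move let the fingers close. It gives the time, the measured TCP pose, the force, the opening and the grip force at its end, in the units of the state.
- sense(): the state, without advancing time (a new reading comes with each control period).
- capture(name): name is "side" or "top"; returns (picture, depth): 480x640x3 uint8, red, green, blue; 480x640 float32, m along the optical axis (not along the pixel's ray), 0 where there is no reading.
- camera_params(name): a dict with "intrinsics" (3x3 intrinsics, pixels), "R" (3x3) and "t" (3): a world point X has camera coordinates R X + t. Camera axes: x right, y down, z forward; pixel columns grow to the right and rows downward; lengths in m; the calibration is good to about 2 mm. A picture is of the moment at which its call begins. camera_params takes no time and is no camera call.
- finish_job(): hands the job in; it is judged then, once.
The state is a dict: "time_s": time; "joints": joint angles; "joint_velocities": joint speeds; "effort": joint torques, N m; "tcp_pos": TCP position; "ee_rot": TCP orientation; "wrist_force": force on the tool from outside, world axes, zero at the start; "moment": the same for the moment, N m; "gripper_width": opening from 0.0 (shut) to 1.0 (fully open); "gripper_force": force on a finger pad.
Only numpy, scipy, OpenCV 4.12 (cv2) and the standard library are available. Lean on these libraries where they do the work, as an engineer would, in place of code of your own. Each camera call takes 0.05 s, during which the arm holds its last target. There are 200 camera calls.

## Working session

There is one attempt and no reset: what is moved stays moved. The work goes in short steps, Python scripts to look and compute and a tool call to move; the robot and the scene stay as the last step left them, time stands still between calls to the robot, and variables do not carry over. Pictures are saved under pics/ and viewed, at most 12 in all, crops included, and the job is handed in when it is done.

Besides the shell and the picture viewer there is one more tool, called after "Request:" in YAML: its name, and indented under it one key for each argument. drive_tool: Moves the arm, as the interface text tells. Its arguments: {"type":"object","properties":{"rows":{"type":"array"}},"required":["rows"]}

```bash
mkdir -p pics; ls; python3 - <<'E'
from station import *
import numpy as np,cv2
np.set_printoptions(precision=4,suppress=True)
s=sense();print(s['time_s'],s['tcp_pos'],s['ee_rot'])
for n in("side","top"):
    p,d=capture(n);c=camera_params(n);print(n,c)
    cv2.imwrite(f'pics/{n}0.png',p[:,:,::-1]);np.savez(f'{n}0.npz',p=p,d=d)
E
```

```text
pics
0.0 [ 0.2169 -0.5855  0.2215] [[-0.9378 -0.3472 -0.0009]
 [-0.3472  0.9378  0.002 ]
 [ 0.0001  0.0022 -1.    ]]
side {'intrinsics': array([[556.0396,   0.    , 315.2382],
       [  0.    , 556.0396, 241.3521],
       [  0.    ,   0.    ,   1.    ]]), 'R': array([[-0.7067, -0.7074, -0.0153],
       [-0.5212,  0.5351, -0.6648],
       [ 0.4785, -0.4618, -0.7468]]), 't': array([0.3979, 0.3808, 0.9651])}
top {'intrinsics': array([[595.6505,   0.    , 318.0476],
       [  0.    , 595.6505, 243.838 ],
       [  0.    ,   0.    ,   1.    ]]), 'R': array([[-0.0389, -0.9992, -0.0049],
       [-0.9771,  0.039 , -0.2092],
       [ 0.2093, -0.0034, -0.9779]]), 't': array([0.0308, 0.5511, 1.3681])}
```

View pics/side0.png

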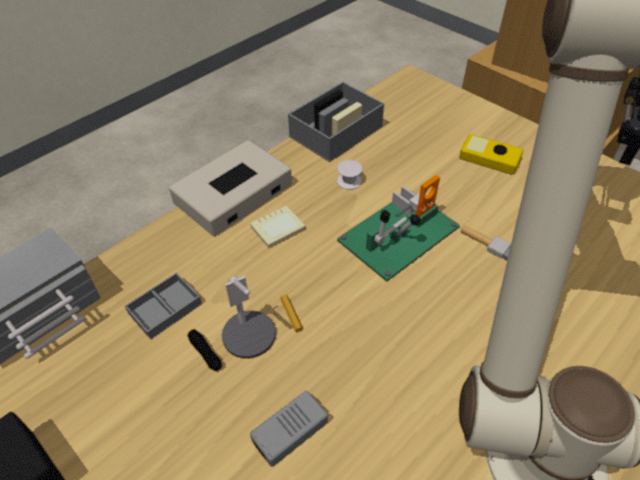

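View pics/top0.png

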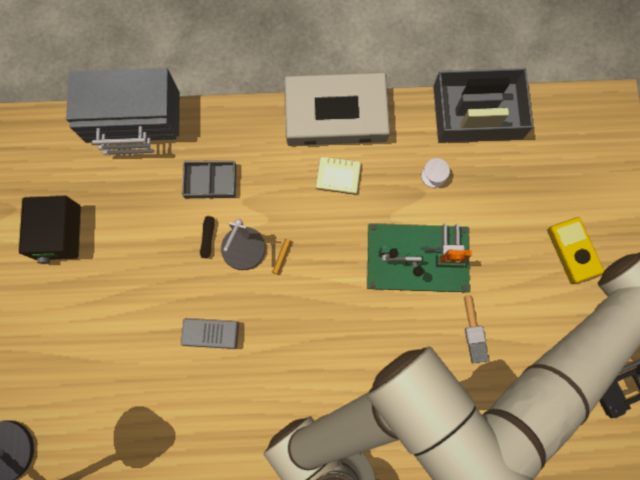

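The side view shows the clamp's green plate around (400,235), the orange shell at (428,195) and the stand at (248,330). In the top view the plate spans (368–470, 225–290), with the shell at (457,254) and the stand base at (243,248). I'll enlarge both areas next.

```bash
cat > h.py <<'E'
import numpy as np,cv2
from station import *
np.set_printoptions(precision=4,suppress=True)
def ray(n,u,v):
    c=camera_params(n);R,t,K=c['R'],c['t'],c['intrinsics']
    return -R.T@t, R.T@np.linalg.inv(K)@np.array([u,v,1.])
def onplane(n,u,v,z):
    o,d=ray(n,u,v);return o+d*(z-o[2])/d[2]
def two(ps,pt):
    """midpoint and gap of side/top rays"""
    o1,d1=ray('side',*ps);o2,d2=ray('top',*pt)
    s=np.linalg.lstsq(np.c_[d1,-d2],o2-o1,rcond=None)[0]
    a,b=o1+d1*s[0],o2+d2*s[1];return (a+b)/2,np.linalg.norm(a-b)
def proj(n,X):
    c=camera_params(n);q=c['intrinsics']@(c['R']@np.array(X)+c['t']);return q[:2]/q[2]
def cloud(n,d):
    c=camera_params(n);K=c['intrinsics'];v,u=np.mgrid[:480,:640]
    P=np.stack([(u-K[0,2])/K[0,0]*d,(v-K[1,2])/K[1,1]*d,d],-1)
    return (P-c['t'])@c['R']
E
python3 - <<'E'
from h import *
T=np.load('top0.npz');S=np.load('side0.npz')
def crop(p,x,y,w,h,f):return cv2.resize(p[y:y+h,x:x+w,::-1],None,fx=f,fy=f,interpolation=cv2.INTER_CUBIC)
a=crop(S['p'],330,165,133,115,6)[:300*2,:800]
cv2.imwrite('pics/c1.png',cv2.resize(crop(S['p'],330,165,133,115,6),(798,590)) if 0 else a[:600])
b=crop(T['p'],360,215,120,80,3.3);c=crop(T['p'],210,205,90,80,3.3)
e=crop(S['p'],205,260,120,105,3)
W=np.zeros((600,800,3),np.uint8);W[:b.shape[0],:b.shape[1]]=b;W[:c.shape[0],400:400+c.shape[1]]=c;W[280:280+e.shape[0],:e.shape[1]]=e
cv2.imwrite('pics/c2.png',W)
for n,D in(('top',T),('side',S)):
    hsv=cv2.cvtColor(D['p'],cv2.COLOR_RGB2HSV);m=cv2.inRange(hsv,(65,80,20),(95,255,200))
    k,l,st,ce=cv2.connectedComponentsWithStats(m);i=1+np.argmax(st[1:,4]);print(n,st[i])
    pts=np.argwhere(l==i)[:,::-1]
    W3=np.array([onplane(n,u,v,.012)[:2] for u,v in pts])
    r=cv2.minAreaRect((W3*1000).astype(np.float32));print(r)
    P=cloud(n,D['d'])[l==i];print(np.median(P[:,2]))
E
```

```text
top [ 369  225   99   66 4078]Traceback (most recent call last):
  File "<stdin>", line 14, in <module>
  File "h.py", line 8, in onplane
    o,d=ray(n,u,v);return o+d*(z-o[2])/d[2]
        ~~~^^^^^^^
  File "h.py", line 5, in ray
    c=camera_params(n);R,t,K=c['R'],c['t'],c['intrinsics']
ValueError: time passes only in moves, steps and waits
```

View pics/c1.png

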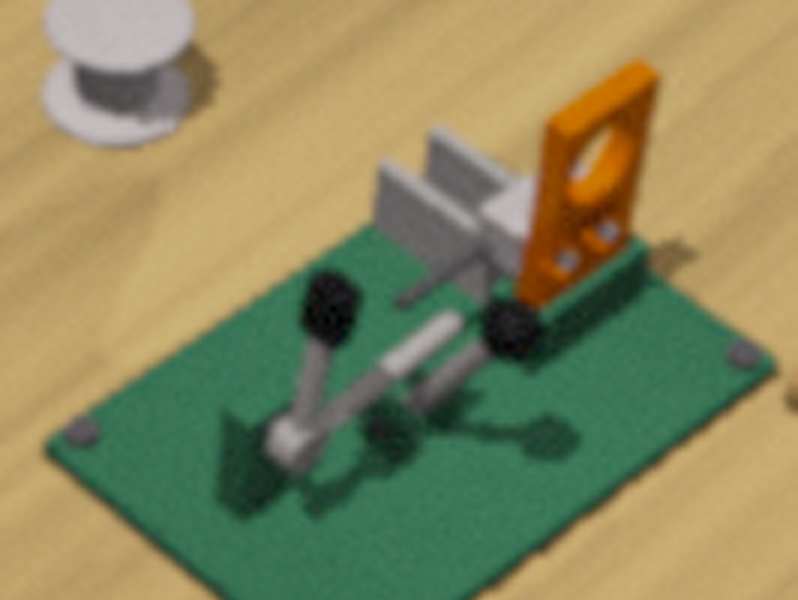

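View pics/c2.png

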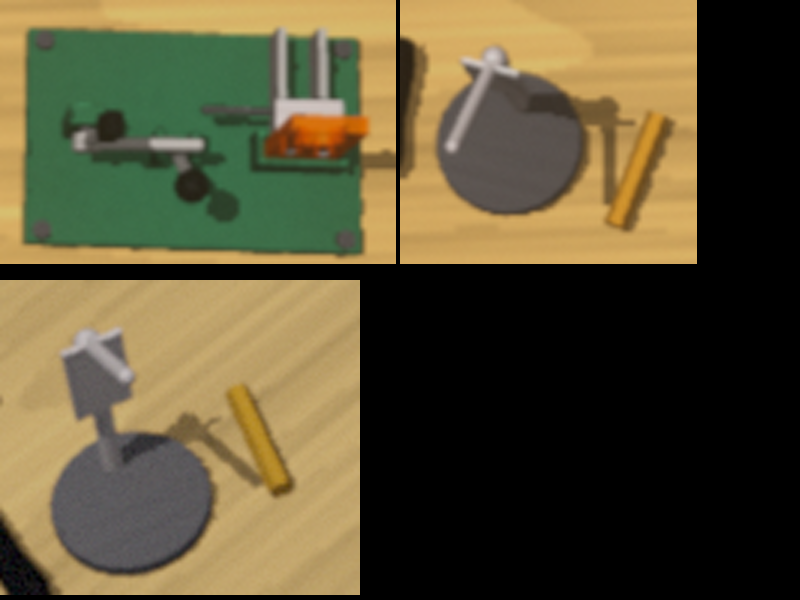

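In c1 (offset 330,165, scale 6) the lever ball is at side pixel (415,220), the catch grip at (385,216), the tongue end at (406,219) and the opening at (430,192). In c2 the top view gives the grip at (393,253) and the ball at (418,271). The peg tip is at (226,249) top and (247,292) side. Next I'll triangulate these.

```bash
python3 - <<'E'
from station import *
import pickle
pickle.dump({n:camera_params(n) for n in('side','top')},open('cam.pkl','wb'))
E
sed -i 's/^from station import \*/from station import sense,capture,finish_job\nimport pickle\nCAM=pickle.load(open("cam.pkl","rb"))/; s/camera_params(n)/CAM[n]/' h.py
python3 - <<'E'
from h import *
T=np.load('top0.npz');S=np.load('side0.npz')
for n,D in(('top',T),('side',S)):
    hsv=cv2.cvtColor(D['p'],cv2.COLOR_RGB2HSV);P3=cloud(n,D['d'])
    m=cv2.inRange(hsv,(65,80,20),(95,255,200))
    k,l,st,ce=cv2.connectedComponentsWithStats(m);i=1+np.argmax(st[1:,4])
    pts=np.argwhere(l==i)[:,::-1]
    W3=np.array([onplane(n,u,v,.012)[:2] for u,v in pts])
    r=cv2.minAreaRect((W3*1000).astype(np.float32));print(n,r,np.median(P3[l==i][:,2]))
    # shell
    mo=cv2.inRange(hsv,(3,180,120),(14,255,255));x0,y0,x1,y1=(415,170,445,225) if n=='side' else (435,240,480,270)
    q=np.zeros_like(mo);q[y0:y1,x0:x1]=mo[y0:y1,x0:x1]
    P=P3[q>0];print(' shell',len(P),P.min(0),P.max(0),np.median(P,0))
    # black knobs
    mk=(D['p'].max(2)<45)
    box=(360,195,425,235) if n=='side' else (380,240,430,285)
    q=np.zeros_like(mo);q[box[1]:box[3],box[0]:box[2]]=mk[box[1]:box[3],box[0]:box[2]]*255
    k,l,st,ce=cv2.connectedComponentsWithStats(q)
    for j in range(1,k):
        if st[j,4]>10:print(' knob',ce[j],st[j],np.median(P3[l==j],0))
    # dark base
print('catch',two((385,215.8),(393.3,252.9)));print('ball',two((415.3,219.7),(418.2,270.8)))
print('tip',two((247.3,292),(225.8,249.5)));print('root',two((233.3,280),(238.5,222.3)))
for n,x,y in(('top',225.8,249.5),('top',238.5,222.3),('top',229,240),('side',246,291),('side',234,280)):
    D=T if n=='top' else S;P=cloud(n,D['d']);x,y=int(round(x)),int(round(y));print(n,x,y,P[y,x])
E
```

```text
top ((518.2508544921875, -234.88449096679688), (240.3370819091797, 158.12205505371094), 86.107421875) 0.011660014003411611
 shell 142 [ 0.496  -0.3339  0.0482] [ 0.5103 -0.2838  0.1394] [ 0.5008 -0.3101  0.118 ]
 knob [393.0588 252.8431] [390 249   7   9  51] [ 0.5084 -0.1588  0.136 ]
 knob [417.8889 270.7302] [414 266   9  10  63] [ 0.4694 -0.2163  0.1075]
side ((517.354248046875, -238.39657592773438), (258.8112487792969, 162.16168212890625), 85.8191909790039) 0.013187510693927821
 shell 144 [ 0.4945 -0.3333  0.044 ] [ 0.5103 -0.2794  0.129 ] [ 0.5007 -0.2861  0.079 ]
 knob [384.5658 216.0526] [381 211   9  12  76] [ 0.5069 -0.1551  0.1325]
 knob [415.1325 219.7711] [410 215  11  10  83] [ 0.4667 -0.212   0.1074]
catch (array([ 0.5096, -0.1604,  0.1263]), np.float64(0.0003046167925351693))
ball (array([ 0.4702, -0.2186,  0.0996]), np.float64(0.0005467948693085171))
tip (array([0.5168, 0.208 , 0.2027]), np.float64(0.0007587397611875591))
root (array([0.5894, 0.1873, 0.1515]), np.float64(0.0018791388783712742))
top 226 250 [0.5151 0.2072 0.2036]
top 238 222 [0.5884 0.1873 0.1554]
top 229 240 [0.5401 0.2028 0.1892]
side 246 291 [0.5163 0.2109 0.209 ]
side 234 280 [0.5825 0.1909 0.1615]
```

Request:
drive_tool:
  rows:
    - {"az":0.105,"tz":-0.5,"claw":0}
    - {"az":0.105,"tz":-0.5,"claw":0}
    - {"az":0.105,"claw":0}
    - {"az":0.105,"claw":0}

```text
invalid input at $.rows[0]: expected keys tx, ty, tz, ax, ay, az, claw
```

```bash
cat >> h.py <<'E'
YAW=np.radians(-3.7);O=np.array([.5095,-.2408,0])
RC=np.array([[np.cos(YAW),-np.sin(YAW),0],[np.sin(YAW),np.cos(YAW),0],[0,0,1]])
def cl(x,y,z):return O+RC@np.array([x,y,z])/1000
def path(pts,world=False):
    """tool-frame shifts (cm) from the present pose through clamp points (mm)"""
    s=sense();R=np.array(s['ee_rot']);p=np.array(s['tcp_pos']);print('t',s['time_s'],'tcp',p,'clamp',RC.T@(p-O)*1000,'yaw_y',np.degrees(np.arctan2(R[1,1],R[0,1])),'F',np.array(s['wrist_force']),'w',s['gripper_width'])
    for q in pts:
        q=np.array(q) if world else cl(*q);print(' shift cm',R.T@(q-p)*100);p=q
E
python3 - <<'E'
from h import *
path([(-5,43,230),(-5,43,112),(-5,59,113),(-5,68,120),(-5,86,119),(-5,103,113.5),(-5,117.6,102.8),(-5,119,101.5)])
print(sense()['ee_rot'])
E
```

```text
t 0.1 tcp [ 0.2169 -0.5856  0.2216] clamp [-269.6994 -362.919   221.5686] yaw_y 110.31787427067609 F [-0.1538  1.0452 -0.1153] w 1.0001147319479313
 shift cm [-40.6998  26.3052  -0.7947]
 shift cm [-0.0012 -0.0236 11.8   ]
 shift cm [-0.6512  1.4617 -0.0971]
 shift cm [-0.3662  0.8235 -0.6984]
 shift cm [-0.7326  1.644   0.1032]
 shift cm [-0.692   1.5517  0.553 ]
 shift cm [-0.5944  1.3315  1.0726]
 shift cm [-0.057   0.1276  0.1302]
[[-0.9378 -0.3472 -0.0008]
 [-0.3472  0.9378  0.0018]
 [ 0.0001  0.002  -1.    ]]
```

All keys are needed in every row.

Request:
drive_tool:
  rows:
    - {"tx":0,"ty":0,"tz":-0.5,"ax":0,"ay":0,"az":0.105,"claw":0}
    - {"tx":0,"ty":0,"tz":-0.5,"ax":0,"ay":0,"az":0.105,"claw":0}
    - {"tx":0,"ty":0,"tz":0,"ax":0,"ay":0,"az":0.105,"claw":0}
    - {"tx":0,"ty":0,"tz":0,"ax":0,"ay":0,"az":0.105,"claw":0}
    - {"tx":0,"ty":0,"tz":0,"ax":0,"ay":0,"az":0,"claw":0}

```text
time_s: 0.52
tcp_pos: [0.217, -0.5857, 0.232]
ee_rot: [[-0.998, 0.067, -0.0], [0.067, 0.998, 0.001], [0.0, 0.001, -1.0]]
wrist_force: [0.0, 0.6, -0.6]
gripper_width: 0.705
gripper_force: 0.0
```

```bash
python3 - <<'E'
from h import *
path([(-5,43,230),(-5,43,112),(-5,59,113),(-5,68,120),(-5,86,119),(-5,103,113.5),(-5,117.6,102.8),(-5,119,101.5)])
E
```

```text
t 0.5167 tcp [ 0.217  -0.5857  0.232 ] clamp [-269.6072 -363.0856  232.0021] yaw_y 86.15551178553966 F [ 0.0455  0.6378 -0.6408] w 0.7047694465378558
 shift cm [-26.3583  40.6749   0.2318]
 shift cm [-0.0052 -0.0126 11.8   ]
 shift cm [ 0.0041  1.6001 -0.0983]
 shift cm [ 0.0026  0.9007 -0.699 ]
 shift cm [0.0045 1.7999 0.1019]
 shift cm [0.004  1.6994 0.5518]
 shift cm [0.0032 1.4589 1.0716]
 shift cm [0.0003 0.1399 0.1301]
```

Request:
drive_tool:
  rows:
    - {"tx":-1.9,"ty":2.9,"tz":0,"ax":0,"ay":0,"az":0,"claw":0}
    - {"tx":-1.9,"ty":2.9,"tz":0,"ax":0,"ay":0,"az":0,"claw":0}
    - {"tx":-1.9,"ty":2.9,"tz":0,"ax":0,"ay":0,"az":0,"claw":0}
    - {"tx":-1.9,"ty":2.9,"tz":0,"ax":0,"ay":0,"az":0,"claw":0}
    - {"tx":-1.9,"ty":2.9,"tz":0,"ax":0,"ay":0,"az":0,"claw":0}
    - {"tx":-1.9,"ty":2.9,"tz":0,"ax":0,"ay":0,"az":0,"claw":0}
    - {"tx":-1.9,"ty":2.9,"tz":0,"ax":0,"ay":0,"az":0,"claw":0}
    - {"tx":-1.9,"ty":2.9,"tz":0,"ax":0,"ay":0,"az":0,"claw":0}
    - {"tx":-1.9,"ty":2.9,"tz":0,"ax":0,"ay":0,"az":0,"claw":0}
    - {"tx":-1.9,"ty":2.9,"tz":0,"ax":0,"ay":0,"az":0,"claw":0}

```text
time_s: 1.35
tcp_pos: [0.4262, -0.3074, 0.2324]
ee_rot: [[-0.998, 0.062, -0.0], [0.062, 0.998, 0.0], [0.0, 0.0, -1.0]]
wrist_force: [0.2, -0.1, -0.1]
gripper_width: 0.021
gripper_force: 0.0
```

Request:
drive_tool:
  rows:
    - {"tx":-1.85,"ty":2.92,"tz":0,"ax":0,"ay":0,"az":0,"claw":0}
    - {"tx":-1.85,"ty":2.92,"tz":0,"ax":0,"ay":0,"az":0,"claw":0}
    - {"tx":-1.85,"ty":2.92,"tz":0,"ax":0,"ay":0,"az":0,"claw":0}
    - {"tx":-1.8,"ty":2.92,"tz":0,"ax":0,"ay":0,"az":0,"claw":0}
    - {"tx":0,"ty":0,"tz":0,"ax":0,"ay":0,"az":0,"claw":0}
    - {"tx":0,"ty":0,"tz":0,"ax":0,"ay":0,"az":0,"claw":0}

```text
time_s: 1.85
tcp_pos: [0.5072, -0.1958, 0.232]
ee_rot: [[-0.998, 0.06, -0.001], [0.06, 0.998, 0.0], [0.001, 0.0, -1.0]]
wrist_force: [-1.0, 1.1, -0.6]
gripper_width: 0.005
gripper_force: 0.0
```

```bash
python3 - <<'E'
from h import *
path([(-5,43,112)])
for n in('side','top'):
    p,d=capture(n);np.savez(f'{n}1.npz',p=p,d=d)
    x,y=(320,90) if n=='side' else (330,160)
    cv2.imwrite(f'pics/{n}1.png',cv2.resize(p[y:y+200,x:x+170,::-1],None,fx=2.3,fy=3*0.77))
a,b=[cv2.imread(f'pics/{n}1.png') for n in('side','top')]
cv2.imwrite('pics/m1.png',np.hstack([a,b]))
E
```

```text
t 1.85 tcp [ 0.5072 -0.1958  0.232 ] clamp [ -5.185   44.7981 231.9844] yaw_y 86.57469158632333 F [-0.9893  1.1323 -0.6342] w 0.0053111842462706385
 shift cm [-0.0311 -0.1818 11.9984]
```

View pics/m1.png

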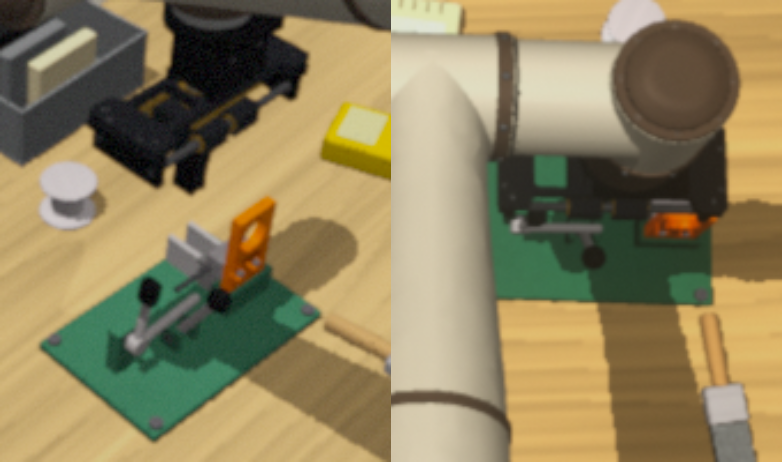

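The montage shows the shut fingers at about (190,170) in the left half, above and beside the catch handle at (150,292). The long side of the gripper body lies along y and is clear. I'll go down and push.

Request:
drive_tool:
  rows:
    - {"tx":0,"ty":-0.2,"tz":3,"ax":0,"ay":0,"az":0,"claw":0}
    - {"tx":0,"ty":0,"tz":3,"ax":0,"ay":0,"az":0,"claw":0}
    - {"tx":0,"ty":0,"tz":3,"ax":0,"ay":0,"az":0,"claw":0}
    - {"tx":0,"ty":0,"tz":2.9,"ax":0,"ay":0,"az":0,"claw":0}
    - {"tx":0,"ty":0,"tz":0,"ax":0,"ay":0,"az":0,"claw":0}
    - {"tx":0,"ty":0.8,"tz":0,"ax":0,"ay":0,"az":0,"claw":0}
    - {"tx":0,"ty":0.8,"tz":-0.3,"ax":0,"ay":0,"az":0,"claw":0}
    - {"tx":0,"ty":0.9,"tz":-0.5,"ax":0,"ay":0,"az":0,"claw":0}
    - {"tx":0,"ty":0.9,"tz":0,"ax":0,"ay":0,"az":0,"claw":0}
    - {"tx":0,"ty":0,"tz":0,"ax":0,"ay":0,"az":0,"claw":0}

```text
time_s: 2.78
tcp_pos: [0.5101, -0.1638, 0.1239]
ee_rot: [[-0.998, 0.063, 0.005], [0.063, 0.998, -0.0], [-0.005, 0.0, -1.0]]
wrist_force: [-0.3, 0.0, -1.3]
gripper_width: 0.002
gripper_force: 0.0
```

```bash
python3 - <<'E'
from h import *
path([(-5,86,119),(-5,103,113.5),(-5,117.6,102.8),(-5,119,101.5)])
E
```

```text
t 2.7833 tcp [ 0.5101 -0.1638  0.1239] clamp [ -4.3965  76.8558 123.8913] yaw_y 86.38798874449657 F [-0.2935  0.0381 -1.3278] w 0.0021669500692076712
 shift cm [0.0613 0.9144 0.4891]
 shift cm [0.     1.6999 0.5504]
 shift cm [0.0029 1.4597 1.0703]
 shift cm [0.0004 0.14   0.13  ]
```

Request:
drive_tool:
  rows:
    - {"tx":0,"ty":0.9,"tz":0.4,"ax":0,"ay":0,"az":0,"claw":0}
    - {"tx":0,"ty":0.85,"tz":0.25,"ax":0,"ay":0,"az":0,"claw":0}
    - {"tx":0,"ty":0.85,"tz":0.3,"ax":0,"ay":0,"az":0,"claw":0}
    - {"tx":0,"ty":0.7,"tz":0.5,"ax":0,"ay":0,"az":0,"claw":0}
    - {"tx":0,"ty":0.7,"tz":0.55,"ax":0,"ay":0,"az":0,"claw":0}
    - {"tx":0,"ty":0.15,"tz":0.15,"ax":0,"ay":0,"az":0,"claw":0}
    - {"tx":0,"ty":0,"tz":0,"ax":0,"ay":0,"az":0,"claw":0}

```text
time_s: 3.37
tcp_pos: [0.5107, -0.1231, 0.0989]
ee_rot: [[-0.998, 0.064, -0.003], [0.064, 0.998, 0.0], [0.003, 0.0, -1.0]]
wrist_force: [0.7, -0.1, -0.5]
gripper_width: 0.007
gripper_force: 0.0
```

```bash
python3 - <<'E'
from h import *
path([(-5,119,101.5)])
p,d=capture('side');cv2.imwrite('pics/s2.png',cv2.resize(p[150:270,330:470,::-1],None,fx=5,fy=5))
E
```

```text
t 3.3667 tcp [ 0.5107 -0.1231  0.0989] clamp [ -6.4412 117.5742  98.8602] yaw_y 86.3052366965042 F [ 0.7314 -0.0927 -0.5402] w 0.006660111571544191
 shift cm [-0.1435  0.1426 -0.2643]
```

View pics/s2.png

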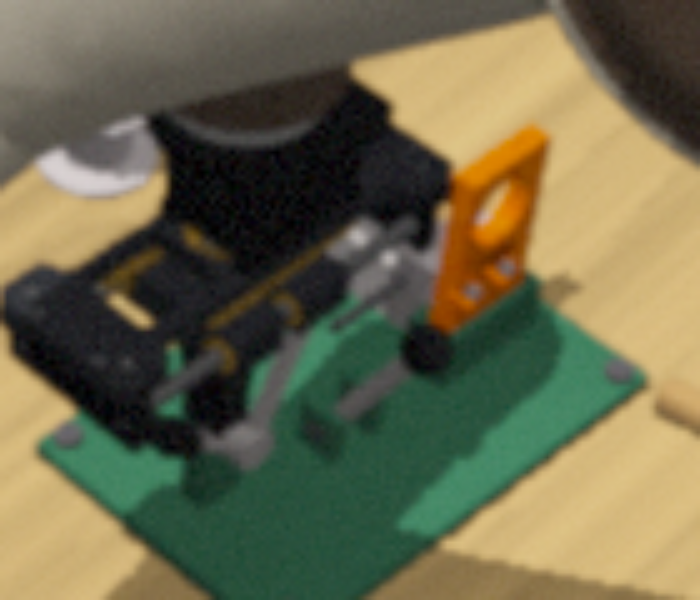

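The catch has swung: the tongue now rises from (240,445) to (290,340) in the crop. I'll push on in small steps until the force shows the stop.

Request:
drive_tool:
  rows:
    - {"tx":0,"ty":0.3,"tz":0.3,"ax":0,"ay":0,"az":0,"claw":0}
    - {"tx":0,"ty":0.2,"tz":0.25,"ax":0,"ay":0,"az":0,"claw":0}
    - {"tx":0,"ty":0,"tz":0,"ax":0,"ay":0,"az":0,"claw":0}

```text
time_s: 3.67
tcp_pos: [0.5114, -0.1198, 0.095]
ee_rot: [[-0.998, 0.065, -0.001], [0.065, 0.998, -0.002], [0.001, -0.002, -1.0]]
wrist_force: [-0.7, -3.9, 4.3]
gripper_width: 0.002
gripper_force: 2.6
```

```bash
python3 - <<'E'
from h import *
path([])
for a in(.8,.9,1.,1.1,1.2):
    print(a,[proj('side',cl(-5,90-r*np.cos(a),60+r*np.sin(a))) for r in(0,60,80)])
p,d=capture('side');hs=cv2.cvtColor(p,cv2.COLOR_RGB2HSV);P=cloud('side',d)
m=((hs[...,1]<60)&(hs[...,2]>70));Q=(P-O)@RC*1000
m&=(abs(Q[...,0]+5)<15)&(Q[...,1]>20)&(Q[...,1]<115)&(Q[...,2]>50)
v,u=np.nonzero(m)
for i in np.argsort(v):print(u[i],v[i],Q[v[i],u[i]].round(0),end=';')
E
```

```text
t 3.6667 tcp [ 0.5114 -0.1198  0.095 ] clamp [ -5.9024 120.8215  94.9772] yaw_y 86.29942262872639 F [-0.6864 -3.8921  4.2918] w 0.002319733324473267
0.8 [array([379.6324, 238.7858]), array([394.3995, 216.1801]), array([399.3984, 208.5277])]
0.9 [array([379.6324, 238.7858]), array([393.141 , 215.9061]), array([397.7385, 208.1191])]
1.0 [array([379.6324, 238.7858]), array([391.7348, 215.8629]), array([395.8753, 208.0206])]
1.1 [array([379.6324, 238.7858]), array([390.1943, 216.0538]), array([393.8256, 208.2381])]
1.2 [array([379.6324, 238.7858]), array([388.5342, 216.4794]), array([391.6092, 208.7741])]
402 195 [-13.  42. 168.];403 196 [-16.  42. 168.];386 219 [ -5.  75. 113.];387 219 [ -8.  77. 117.];389 219 [ -9.  71. 114.];386 220 [ -6.  77. 112.];387 220 [ -7.  75. 111.];388 220 [ -8.  73. 110.];386 221 [ -5.  75. 107.];387 221 [ -9.  76. 111.];388 221 [-11.  76. 112.];385 222 [ -7.  80. 108.];386 222 [ -6.  76. 106.];387 222 [ -7.  74. 104.];388 222 [ -9.  73. 105.];384 223 [ -3.  78. 100.];385 223 [ -7.  80. 105.];386 223 [ -7.  77. 103.];387 223 [ -9.  75. 103.];383 224 [-2. 80.
[... 2526 characters left out ...]
6.  61.];384 239 [-13.  84.  62.];374 240 [ -8. 113.  76.];375 240 [-11. 112.  78.];376 240 [-12. 110.  77.];377 240 [ -8. 102.  68.];378 240 [ -9. 100.  67.];379 240 [-11.  99.  67.];380 240 [-11.  96.  66.];381 240 [-11.  93.  63.];382 240 [-11.  89.  60.];383 240 [-11.  85.  57.];376 241 [ -5. 101.  61.];377 241 [ -8. 102.  64.];378 241 [-10. 101.  65.];379 241 [-11.  99.  65.];380 241 [-11.  95.  62.];381 241 [-11.  91.  58.];382 241 [-11.  88.  56.];383 241 [-9. 83. 51.];377 242 [ -8. 101.  60.];378 242 [-11. 101.  63.];379 242 [-9. 96. 57.];380 242 [-12.  96.  59.];381 242 [-11.  91.  55.];382 242 [-10.  87.  51.];378 243 [-9. 99. 56.];379 243 [-10.  96.  55.];380 243 [-11.  94.  54.];
```

The tongue stands at about 1.2 rad and the force has risen to about 6 N, so the catch is at its stop. Next is the lever.

Request:
drive_tool:
  rows:
    - {"tx":0,"ty":-0.3,"tz":-3,"ax":0,"ay":0,"az":0,"claw":0}
    - {"tx":0,"ty":0,"tz":-3.5,"ax":0,"ay":0,"az":0,"claw":0}
    - {"tx":1,"ty":-1,"tz":-3,"ax":0,"ay":0,"az":0,"claw":0}
    - {"tx":2,"ty":-3,"tz":0,"ax":0,"ay":0,"az":0,"claw":0}
    - {"tx":2,"ty":-3,"tz":0,"ax":0,"ay":0,"az":0,"claw":0}
    - {"tx":2,"ty":-3,"tz":0,"ax":0,"ay":0,"az":0,"claw":0}
    - {"tx":0,"ty":0,"tz":0,"ax":0,"ay":0,"az":0,"claw":0}
    - {"tx":0,"ty":0,"tz":0,"ax":0,"ay":0,"az":0,"claw":0}

```text
time_s: 4.38
tcp_pos: [0.4338, -0.2182, 0.1893]
ee_rot: [[-0.998, 0.069, -0.0], [0.069, 0.998, 0.0], [0.0, 0.0, -1.0]]
wrist_force: [0.8, -0.1, 1.3]
gripper_width: 0.006
gripper_force: 0.0
```

```bash
python3 - <<'E'
from h import *
path([(-77,20,150),(-77,20,92),(-62.2,20,92),(-42.5,20,99),(-21.5,20,102),(-.5,20,99),(15.5,20,93.5),(18,20,92)])
E
```

```text
t 4.3833 tcp [ 0.4338 -0.2182  0.1893] clamp [-76.9744  17.6852 189.3143] yaw_y 86.06097607471803 F [ 0.7945 -0.0551  1.2582] w 0.005568612004234728
 shift cm [0.0027 0.2296 3.9315]
 shift cm [-0.0012 -0.0028  5.8   ]
 shift cm [-1.48    0.0062 -0.0003]
 shift cm [-1.9698  0.0086 -0.7004]
 shift cm [-2.0999  0.0089 -0.3004]
 shift cm [-2.1     0.0086  0.2996]
 shift cm [-1.6001  0.0064  0.5497]
 shift cm [-0.25    0.001   0.1499]
```

Request:
drive_tool:
  rows:
    - {"tx":0,"ty":0.2,"tz":3.5,"ax":0,"ay":0,"az":0,"claw":0}
    - {"tx":0,"ty":0,"tz":3.5,"ax":0,"ay":0,"az":0,"claw":0}
    - {"tx":0,"ty":0,"tz":2.7,"ax":0,"ay":0,"az":0,"claw":0}
    - {"tx":-0.5,"ty":0,"tz":0,"ax":0,"ay":0,"az":0,"claw":0}
    - {"tx":-1,"ty":0,"tz":0,"ax":0,"ay":0,"az":0,"claw":0}
    - {"tx":-1,"ty":0,"tz":-0.4,"ax":0,"ay":0,"az":0,"claw":0}
    - {"tx":-1,"ty":0,"tz":-0.3,"ax":0,"ay":0,"az":0,"claw":0}
    - {"tx":-1,"ty":0,"tz":-0.2,"ax":0,"ay":0,"az":0,"claw":0}
    - {"tx":-1.1,"ty":0,"tz":-0.1,"ax":0,"ay":0,"az":0,"claw":0}

```text
time_s: 5.13
tcp_pos: [0.4935, -0.2189, 0.105]
ee_rot: [[-0.998, 0.064, 0.003], [0.064, 0.998, -0.001], [-0.003, -0.001, -1.0]]
wrist_force: [-2.1, -0.1, 1.4]
gripper_width: 0.007
gripper_force: 1.1
```

Request:
drive_tool:
  rows:
    - {"tx":-1,"ty":0,"tz":0.1,"ax":0,"ay":0,"az":0,"claw":0}
    - {"tx":-1.1,"ty":0,"tz":0.2,"ax":0,"ay":0,"az":0,"claw":0}
    - {"tx":-0.8,"ty":0,"tz":0.3,"ax":0,"ay":0,"az":0,"claw":0}
    - {"tx":-0.8,"ty":0,"tz":0.25,"ax":0,"ay":0,"az":0,"claw":0}
    - {"tx":-0.2,"ty":0,"tz":0.15,"ax":0,"ay":0,"az":0,"claw":0}
    - {"tx":0,"ty":0,"tz":0,"ax":0,"ay":0,"az":0,"claw":0}

```text
time_s: 5.63
tcp_pos: [0.53, -0.2213, 0.0916]
ee_rot: [[-0.998, 0.065, -0.001], [0.065, 0.998, 0.0], [0.001, 0.0, -1.0]]
wrist_force: [-0.6, -0.4, 0.8]
gripper_width: 0.009
gripper_force: 0.7
```

```bash
python3 - <<'E'
from h import *
path([])
p,d=capture('side');cv2.imwrite('pics/s3.png',cv2.resize(p[150:270,330:470,::-1],None,fx=5,fy=5))
E
```

```text
t 5.6333 tcp [ 0.53   -0.2213  0.0916] clamp [19.2346 20.7403 91.6086] yaw_y 86.25261817492772 F [-0.6484 -0.4153  0.7536] w 0.009216076028877819
```

View pics/s3.png

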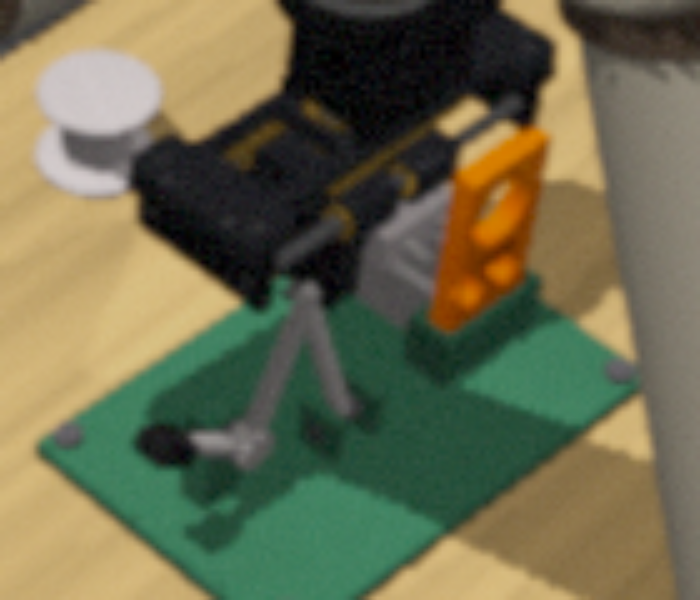

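The pins are out of the shell's holes at (465–500, 265–290), the catch is over with its handle at (165,445), and the lever leans back. I'll nudge the lever to its stop.

Request:
drive_tool:
  rows:
    - {"tx":-0.3,"ty":0,"tz":0.1,"ax":0,"ay":0,"az":0,"claw":0}
    - {"tx":-0.2,"ty":0,"tz":0.1,"ax":0,"ay":0,"az":0,"claw":0}
    - {"tx":0,"ty":0,"tz":0,"ax":0,"ay":0,"az":0,"claw":0}

```text
time_s: 5.93
tcp_pos: [0.5305, -0.2215, 0.0902]
ee_rot: [[-0.998, 0.066, -0.01], [0.066, 0.998, 0.001], [0.01, 0.001, -1.0]]
wrist_force: [-9.7, 0.7, 7.2]
gripper_width: 0.006
gripper_force: 5.4
```

The lever is at its stop, with the force up to 12 N. I'll back off and measure the shell.

Request:
drive_tool:
  rows:
    - {"tx":0.9,"ty":0,"tz":-0.5,"ax":0,"ay":0,"az":0,"claw":8.7}
    - {"tx":1,"ty":0,"tz":-3,"ax":0,"ay":0,"az":0,"claw":8.7}
    - {"tx":1.5,"ty":0,"tz":-3.5,"ax":0,"ay":0,"az":0,"claw":8.7}
    - {"tx":3,"ty":0,"tz":-3,"ax":0,"ay":0,"az":0,"claw":8.7}
    - {"tx":3.5,"ty":0,"tz":-2,"ax":0,"ay":0,"az":0,"claw":8.7}
    - {"tx":3.5,"ty":0,"tz":0,"ax":0,"ay":0,"az":0,"claw":8.7}
    - {"tx":0,"ty":0,"tz":0,"ax":0,"ay":0,"az":0,"claw":8.7}
    - {"tx":0,"ty":0,"tz":0,"ax":0,"ay":0,"az":0,"claw":8.7}

```text
time_s: 6.6
tcp_pos: [0.4011, -0.2129, 0.2114]
ee_rot: [[-0.998, 0.065, 0.005], [0.065, 0.998, -0.0], [-0.005, -0.0, -1.0]]
wrist_force: [0.5, -0.9, -0.0]
gripper_width: 0.525
gripper_force: 0.0
```

```bash
python3 - <<'E'
from h import *
path([])
print('start proj of shell centre top', proj('top',cl(0,-70,132)))
for n,box in(('side',(405,165,445,230)),('top',(435,235,480,275))):
    p,d=capture(n);hs=cv2.cvtColor(p,cv2.COLOR_RGB2HSV);P=cloud(n,d)
    m=cv2.inRange(hs,(3,150,80),(16,255,255))>0;z=np.zeros_like(m);z[box[1]:box[3],box[0]:box[2]]=1;m&=z
    Q=((P-O)@RC*1000)
    q=Q[m&(abs(Q[...,0])<40)];print(n,len(q),np.percentile(q,[2,50,98],axis=0))
    np.savez(n+'3.npz',p=p,d=d)
    # front face: fit vs y for yaw
    up=q[q[:,2]>95]; print(' upper',len(up),np.percentile(up,[2,50,98],axis=0),'slope',np.polyfit(up[:,1],up[:,0],1))
    if n=='side':
        cs,h=cv2.findContours(m.astype(np.uint8),cv2.RETR_CCOMP,cv2.CHAIN_APPROX_NONE)
        for c,hh in zip(cs,h[0]):
            if len(c)>8: print(' contour',len(c),'hole' if hh[3]>=0 else 'out',c.reshape(-1,2).mean(0),cv2.boundingRect(c))
cv2.imwrite('pics/m3.png',np.hstack([cv2.resize(np.load(f'{n}3.npz')['p'][y:y+90,x:x+100,::-1],None,fx=4,fy=4,interpolation=cv2.INTER_CUBIC) for n,x,y in(('side',360,160),('top',375,215))]))
E
```

```text
t 6.6 tcp [ 0.4011 -0.2129  0.2114] clamp [-109.9261   20.8387  211.3934] yaw_y 86.24599716610057 F [ 0.4588 -0.8512 -0.0276] w 0.5254896117458648
start proj of shell centre top [460.1199 251.7593]
side 250 [[ -8.6506 -90.8238  44.0911]
 [ -5.6503 -49.4793  70.7959]
 [  4.4153 -41.0734 110.4335]]
 upper 36 [[ -8.0307 -50.7546  95.73  ]
 [ -3.7862 -44.3825 104.6878]
 [  3.4609 -40.8766 114.0846]] slope [ 0.4928 18.9306]
 contour 58 out [423.4828 203.2931] (416, 191, 19, 25)Traceback (most recent call last):
  File "<stdin>", line 8, in <module>
    return _quantile_unchecked(
        a, q, axis, out, overwrite_input, method, keepdims, weights)
    return _ureduce(a,
                    func=_quantile_ureduce_func,
    ...<5 lines>...
                    overwrite_input=overwrite_input,
                    method=method)
    r = func(a, **kwargs)
    result = _quantile(arr,
                       quantiles=q,
    ...<2 lines>...
                       out=out,
                       weights=wgt)
    slices_having_nans = np.isnan(arr[-1, ...])
                                  ~~~^^^^^^^^^
IndexError: index -1 is out of bounds for axis 0 with size 0
```

The arm covers the shell, but the side-view front face (x about −6) and the start images agree on a shell centre at clamp (−1.5, −69). Going over it now.

Request:
drive_tool:
  rows:
    - {"tx":-2.7,"ty":-2.2,"tz":0,"ax":0,"ay":0,"az":0,"claw":8.7}
    - {"tx":-2.7,"ty":-2.2,"tz":0,"ax":0,"ay":0,"az":0,"claw":8.7}
    - {"tx":-2.7,"ty":-2.3,"tz":0,"ax":0,"ay":0,"az":0,"claw":8.7}
    - {"tx":-2.7,"ty":-2.3,"tz":0,"ax":0,"ay":0,"az":0,"claw":8.7}
    - {"tx":0,"ty":0,"tz":0,"ax":0,"ay":0,"az":0,"claw":8.7}
    - {"tx":0,"ty":0,"tz":0,"ax":0,"ay":0,"az":0,"claw":8.7}
    - {"tx":0,"ty":0,"tz":0,"ax":0,"ay":0,"az":0,"claw":8.7}

```text
time_s: 7.28
tcp_pos: [0.504, -0.3097, 0.2086]
ee_rot: [[-0.998, 0.065, -0.002], [0.065, 0.998, 0.001], [0.002, 0.001, -1.0]]
wrist_force: [-0.6, 0.4, 0.2]
gripper_width: 0.993
gripper_force: 0.0
```

```bash
python3 - <<'E'
from h import *
path([(-1.5,-69,150),(-1.5,-69,93)])
p,d=capture('side')
cv2.imwrite('pics/m3.png',cv2.resize(p[120:240,350:490,::-1],None,fx=5,fy=5,interpolation=cv2.INTER_CUBIC))
E
```

```text
t 7.2833 tcp [ 0.504  -0.3097  0.2086] clamp [ -1.023  -69.0965 208.5957] yaw_y 86.25235513526309 F [-0.5647  0.4399  0.2334] w 0.9933002878165024
 shift cm [0.0362 0.0054 5.8597]
 shift cm [-0.0112 -0.0041  5.7   ]
```

View pics/m3.png

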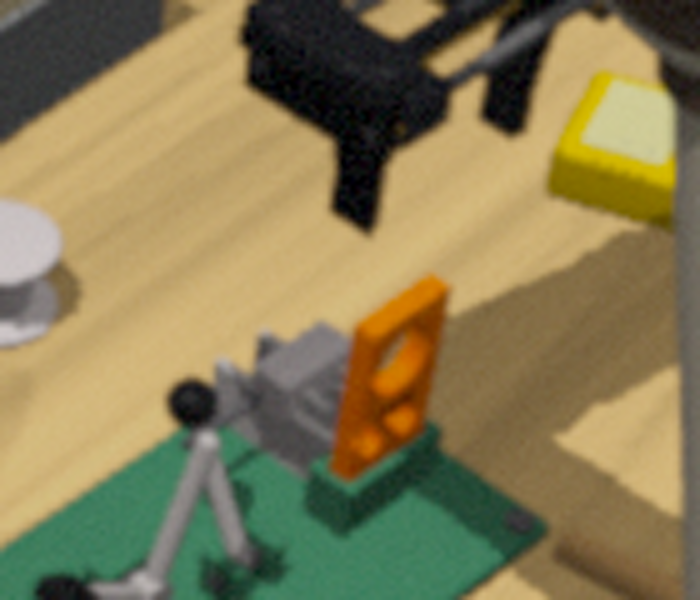

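The open fingers, at (358,185) and (510,85), straddle the free shell at (390,375). The jaw and pins are clear behind it and the lever is over. I'll descend and grip.

Request:
drive_tool:
  rows:
    - {"tx":0,"ty":0,"tz":3,"ax":0,"ay":0,"az":0,"claw":8.7}
    - {"tx":0,"ty":0,"tz":3,"ax":0,"ay":0,"az":0,"claw":8.7}
    - {"tx":0,"ty":0,"tz":2.5,"ax":0,"ay":0,"az":0,"claw":8.7}
    - {"tx":0,"ty":0,"tz":2,"ax":0,"ay":0,"az":0,"claw":8.7}
    - {"tx":0,"ty":0,"tz":1,"ax":0,"ay":0,"az":0,"claw":8.7}
    - {"tx":0,"ty":0,"tz":0,"ax":0,"ay":0,"az":0,"claw":8.7}
    - {"tx":0,"ty":0,"tz":0,"ax":0,"ay":0,"az":0,"claw":4.8}
    - {"tx":0,"ty":0,"tz":0,"ax":0,"ay":0,"az":0,"claw":4.8}
    - {"tx":0,"ty":0,"tz":0,"ax":0,"ay":0,"az":0,"claw":4.8}
    - {"tx":0,"ty":0,"tz":0,"ax":0,"ay":0,"az":0,"claw":4.8}

```text
time_s: 8.17
tcp_pos: [0.5046, -0.3101, 0.0965]
ee_rot: [[-0.998, 0.065, 0.003], [0.065, 0.998, -0.001], [-0.003, -0.001, -1.0]]
wrist_force: [-1.0, 0.1, -0.2]
gripper_width: 0.781
gripper_force: 0.0
```

Request:
drive_tool:
  rows:
    - {"tx":0,"ty":0,"tz":0,"ax":0,"ay":0,"az":0,"claw":4}
    - {"tx":0,"ty":0,"tz":0,"ax":0,"ay":0,"az":0,"claw":4}
    - {"tx":0,"ty":0,"tz":0,"ax":0,"ay":0,"az":0,"claw":4}
    - {"tx":0,"ty":0,"tz":0,"ax":0,"ay":0,"az":0,"claw":4}

```text
time_s: 8.5
tcp_pos: [0.504, -0.3099, 0.0955]
ee_rot: [[-0.998, 0.065, 0.001], [0.065, 0.998, -0.0], [-0.001, -0.0, -1.0]]
wrist_force: [1.1, 1.2, 1.0]
gripper_width: 0.597
gripper_force: 30.0
```

Gripped at 52 mm with 30 N. Lifting.

Request:
drive_tool:
  rows:
    - {"tx":0,"ty":0,"tz":-1,"ax":0,"ay":0,"az":0,"claw":4}
    - {"tx":0,"ty":0,"tz":-2,"ax":0,"ay":0,"az":0,"claw":4}
    - {"tx":0,"ty":0,"tz":-3,"ax":0,"ay":0,"az":0,"claw":4}
    - {"tx":0,"ty":0,"tz":-3,"ax":0,"ay":0,"az":0,"claw":4}
    - {"tx":0,"ty":0,"tz":-3,"ax":0,"ay":0,"az":0,"claw":4}
    - {"tx":0,"ty":0,"tz":-3,"ax":0,"ay":0,"az":0,"claw":4}
    - {"tx":0,"ty":0,"tz":-3,"ax":0,"ay":0,"az":0,"claw":4}
    - {"tx":0,"ty":0,"tz":-2,"ax":0,"ay":0,"az":0,"claw":4}
    - {"tx":0,"ty":0,"tz":0,"ax":0,"ay":0,"az":0,"claw":4}

```text
time_s: 9.25
tcp_pos: [0.5055, -0.3111, 0.3014]
ee_rot: [[-0.998, 0.065, 0.01], [0.065, 0.998, -0.005], [-0.01, -0.004, -1.0]]
wrist_force: [-0.1, 0.7, 1.0]
gripper_width: 0.592
gripper_force: 30.0
```

```bash
cat >> h.py <<'E'
TIP=np.array([.5168,.208,.2027]);PY=np.arctan2(.0207,-.0726)
U=np.array([np.cos(PY)*np.cos(np.radians(35)),np.sin(PY)*np.cos(np.radians(35)),np.sin(np.radians(35))])
ROOT=TIP-.095*U
OFF=np.array([-.0015,.001,-.0065])
E
python3 - <<'E'
from h import *
S=np.load('side0.npz')
# grip check and peg measurement on clear images
T=np.load('top0.npz')
for n,D,(x0,y0,x1,y1) in(('top',T,(222,215,245,256)),('side',S,(225,270,255,302))):
    g=cv2.cvtColor(D['p'],cv2.COLOR_RGB2GRAY);Q=cloud(n,D['d'])
    m=np.zeros(g.shape,bool);m[y0:y1,x0:x1]=1;m&=(Q[...,2]>.158)
    P=Q[m];i=P[:,0].argsort();P=P[i];c=P.mean(0);v=np.linalg.svd(P-c)[2][0]
    print(n,len(P),P[:3],P[-3:],'dir',v*np.sign(v[2]))
print('root',ROOT,'yaw',np.degrees(PY),'U',U)
print('proj tip',proj('top',TIP),proj('side',TIP),'root',proj('top',ROOT),proj('side',ROOT))
path([])
E
```

```text
top 164 [[0.2533 0.0139 1.4533]
 [0.2533 0.0139 1.4533]
 [0.2533 0.0139 1.4533]] [[0.594  0.1843 0.1603]
 [0.594  0.1865 0.1604]
 [0.5943 0.1889 0.1597]] dir [-0.2394 -0.1321  0.9619]
side 171 [[0.0178 0.5234 0.98  ]
 [0.0178 0.5234 0.98  ]
 [0.0178 0.5234 0.98  ]] [[0.5907 0.1894 0.1588]
 [0.592  0.1835 0.1584]
 [0.5922 0.1906 0.1586]] dir [-0.5441  0.316   0.7772]
root [0.5916 0.1867 0.1482] yaw 164.0858790847882 U [-0.7878  0.2246  0.5736]
proj tip [225.6865 249.3409] [247.495  292.0367] root [238.6844 221.3851] [233.5138 280.3645]
t 9.25 tcp [ 0.5055 -0.3111  0.3014] clamp [  0.501  -70.3768 301.3997] yaw_y 86.28570871303685 F [-0.1242  0.7416  0.977 ] w 0.5923551462151074
```

Request:
drive_tool:
  rows:
    - {"tx":0.8,"ty":3,"tz":0,"ax":0,"ay":0,"az":0,"claw":4}
    - {"tx":0.8,"ty":3.5,"tz":0,"ax":0,"ay":0,"az":0,"claw":4}
    - {"tx":0.8,"ty":3.5,"tz":0,"ax":0,"ay":0,"az":0,"claw":4}
    - {"tx":0.8,"ty":3.5,"tz":0,"ax":0,"ay":0,"az":0,"claw":4}
    - {"tx":0.8,"ty":3.5,"tz":0,"ax":0,"ay":0,"az":0,"claw":4}
    - {"tx":0.8,"ty":3.5,"tz":0,"ax":0,"ay":0,"az":0,"claw":4}
    - {"tx":0.8,"ty":3.5,"tz":0,"ax":0,"ay":0,"az":0,"claw":4}
    - {"tx":0.8,"ty":3.5,"tz":0,"ax":0,"ay":0,"az":0,"claw":4}
    - {"tx":0.8,"ty":3.5,"tz":0,"ax":0,"ay":0,"az":0,"claw":4}
    - {"tx":0.8,"ty":3.5,"tz":0,"ax":0,"ay":0,"az":0,"claw":4}

```text
time_s: 10.08
tcp_pos: [0.4452, 0.041, 0.2947]
ee_rot: [[-0.998, 0.065, -0.001], [0.065, 0.998, 0.0], [0.001, 0.0, -1.0]]
wrist_force: [-0.1, 0.0, -0.9]
gripper_width: 0.601
gripper_force: 30.0
```

Request:
drive_tool:
  rows:
    - {"tx":0,"ty":3.5,"tz":0,"ax":0,"ay":0,"az":0,"claw":4}
    - {"tx":0,"ty":3.5,"tz":0,"ax":0,"ay":0,"az":0,"claw":4}
    - {"tx":0,"ty":3.5,"tz":0,"ax":0,"ay":0,"az":0,"claw":4}
    - {"tx":0,"ty":3,"tz":0,"ax":0,"ay":0,"az":0,"claw":4}
    - {"tx":0,"ty":0,"tz":0,"ax":0,"ay":0,"az":0.106,"claw":4}
    - {"tx":0,"ty":0,"tz":0,"ax":0,"ay":0,"az":0.106,"claw":4}
    - {"tx":0,"ty":0,"tz":0,"ax":0,"ay":0,"az":0,"claw":4}
    - {"tx":0,"ty":0,"tz":0,"ax":0,"ay":0,"az":0,"claw":4}

```text
time_s: 10.75
tcp_pos: [0.4548, 0.1742, 0.2946]
ee_rot: [[-0.963, 0.271, -0.001], [0.271, 0.963, -0.001], [0.001, -0.001, -1.0]]
wrist_force: [0.8, -0.2, -0.9]
gripper_width: 0.598
gripper_force: 30.0
```

```bash
python3 - <<'E'
from h import *
for n,(x0,y0,x1,y1) in(('top',(222,215,245,256)),('side',(225,270,255,302))):
    D=np.load(n+'0.npz');Q=cloud(n,D['d'])
    m=np.zeros((480,640),bool);m[y0:y1,x0:x1]=1;m&=(Q[...,2]>.168)&(Q[...,2]<.25)&(D['d']>0)
    P=Q[m];f=np.polyfit(P[:,0],P[:,1],1);g=np.polyfit(P[:,0],P[:,2],1);print(n,len(P),'x',P[:,0].min(),P[:,0].max(),'y@.53,.57',np.polyval(f,[.53,.57]),'z',np.polyval(g,[.53,.57]))
ax=lambda x:ROOT+U*(x-ROOT[0])/U[0]
print('model',ax(.53),ax(.57))
s=sense();R=np.array(s['ee_rot']);print('hole now',np.array(s['tcp_pos'])+R@OFF)
w=lambda q:ROOT+U*q-R@OFF
path([w(.125),w(.105),w(.065),w(.03)],True)
for n in('side','top'):
    p,d=capture(n);np.savez(n+'4.npz',p=p,d=d)
x=cv2.resize(np.load('side4.npz')['p'][190:370,170:350,::-1],(400,400),interpolation=cv2.INTER_CUBIC)
y=cv2.resize(np.load('top4.npz')['p'][170:300,180:310,::-1],(400,400),interpolation=cv2.INTER_CUBIC)
cv2.imwrite('pics/m4.png',np.hstack([x,y]))
E
```

```text
top 110 x 0.5146847053971386 0.5737496454968547 y@.53,.57 [0.2031 0.1916] z [0.1964 0.1693]
side 95 x 0.5121939003679455 0.5719518308578755 y@.53,.57 [0.2061 0.195 ] z [0.1971 0.1705]
model [0.53   0.2042 0.1931] [0.57   0.1928 0.164 ]
hole now [0.4565 0.1748 0.3011]
t 10.75 tcp [0.4548 0.1742 0.2946] clamp [-81.3574 410.6049 294.5564] yaw_y 74.27952978820515 F [ 0.7919 -0.1922 -0.9339] w 0.5978956846120459
 shift cm [-2.4504  4.8481  8.1083]
 shift cm [-1.6393 -0.0045  1.1457]
 shift cm [-3.2786 -0.0091  2.2915]
 shift cm [-2.8687 -0.0079  2.005 ]
```

View pics/m4.png

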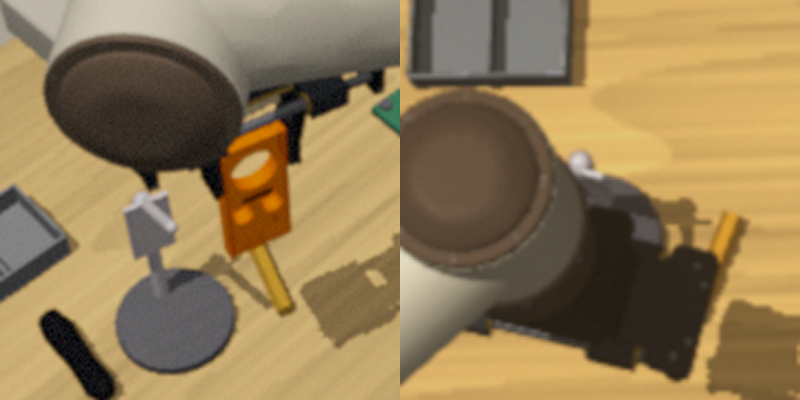

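The side half shows the shell level in the grip with its opening at (250,166), i.e. full-frame pixel (282,265). The peg tip is at (172,228) in the same half. I'll check the opening's place, then go in front of the peg.

Request:
drive_tool:
  rows:
    - {"tx":0,"ty":1.6,"tz":2.5,"ax":0,"ay":0,"az":0,"claw":4}
    - {"tx":0,"ty":1.6,"tz":2.5,"ax":0,"ay":0,"az":0,"claw":4}
    - {"tx":0,"ty":1.6,"tz":2.5,"ax":0,"ay":0,"az":0,"claw":4}
    - {"tx":-1.2,"ty":0,"tz":0.6,"ax":0,"ay":0,"az":0,"claw":4}
    - {"tx":-0.7,"ty":0,"tz":0,"ax":0,"ay":0,"az":0,"claw":4}
    - {"tx":0,"ty":0,"tz":0,"ax":0,"ay":0,"az":0,"claw":4}
    - {"tx":0,"ty":0,"tz":0,"ax":0,"ay":0,"az":0,"claw":4}

```text
time_s: 11.43
tcp_pos: [0.4877, 0.2148, 0.2153]
ee_rot: [[-0.962, 0.275, 0.002], [0.275, 0.962, 0.001], [-0.001, 0.001, -1.0]]
wrist_force: [0.4, -0.3, -0.2]
gripper_width: 0.597
gripper_force: 30.0
```

```bash
python3 - <<'E'
from h import *
s=sense();R=np.array(s['ee_rot']);t=np.array(s['tcp_pos']);print('hole now',t+R@OFF,'proj before',proj('side',[.4565,.1748,.3011]))
w=lambda q:ROOT+U*q-R@OFF
path([w(.11),w(.065),w(.03)],True)
p,d=capture('side');np.savez('side5.npz',p=p,d=d)
hs=cv2.cvtColor(p,cv2.COLOR_RGB2HSV);m=cv2.inRange(hs,(3,150,80),(14,255,255))
k,l,st,ce=cv2.connectedComponentsWithStats(m);i=1+np.argmax(st[1:,4]);print('shell blob',st[i])
cs,h=cv2.findContours((l==i).astype(np.uint8),cv2.RETR_CCOMP,cv2.CHAIN_APPROX_NONE)
for c,hh in zip(cs,h[0]):
    if hh[3]>=0 and len(c)>8:print('hole',len(c),cv2.boundingRect(c),c.reshape(-1,2).mean(0))
print('proj hole est',proj('side',t+R@OFF),'tip',proj('side',TIP))
Q=cloud('side',d);q=(Q[l==i]-(t+R@OFF))@R*1000;print('shell pts in tool axes about hole est',np.percentile(q,[2,50,98],axis=0))
x=cv2.resize(p[215:335,190:330,::-1],None,fx=5,fy=5,interpolation=cv2.INTER_CUBIC);cv2.imwrite('pics/m5.png',x)
E
```

```text
hole now [0.4894 0.2154 0.2218] proj before [281.6893 264.2818]
t 11.4333 tcp [0.4877 0.2148 0.2153] clamp [-51.1982 453.2737 215.2901] yaw_y 74.05668922565148 F [ 0.4226 -0.2592 -0.2239] w 0.5973941089243092
 shift cm [-1.6103  0.0423  1.0514]
 shift cm [-3.6824 -0.0018  2.5865]
 shift cm [-2.8641 -0.0014  2.0117]
shell blob [241 282  33  52 709]
hole 21 (248, 313, 8, 9) [251.4286 316.8095]
hole 10 (254, 308, 6, 4) [256.5 309.6]
hole 21 (260, 307, 9, 9) [264.2857 311.2857]
hole 14 (263, 300, 6, 7) [265.5    302.7143]
proj hole est [253.5221 297.0124] tip [247.495  292.0367]
shell pts in tool axes about hole est [[  1.1253 -25.5248 -29.6788]
 [  7.4298   3.8168  42.6581]
 [ 10.6093  25.0488  85.2064]]
```

View pics/m5.png

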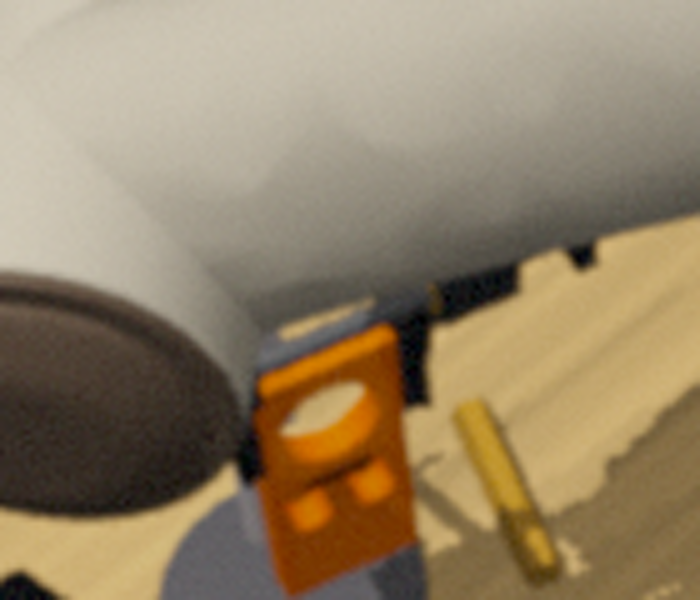

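The opening is at (332,422) in the crop. The shell's extents about my estimate are ±25 mm across, −30 to +85 mm along z and 6–7 mm to the front face, so the estimate holds. Threading onto the peg.

Request:
drive_tool:
  rows:
    - {"tx":-0.8,"ty":0.05,"tz":0.5,"ax":0,"ay":0,"az":0,"claw":4}
    - {"tx":-0.8,"ty":0,"tz":0.55,"ax":0,"ay":0,"az":0,"claw":4}
    - {"tx":-0.9,"ty":0,"tz":0.65,"ax":0,"ay":0,"az":0,"claw":4}
    - {"tx":-0.9,"ty":0,"tz":0.65,"ax":0,"ay":0,"az":0,"claw":4}
    - {"tx":-0.9,"ty":0,"tz":0.65,"ax":0,"ay":0,"az":0,"claw":4}
    - {"tx":-1,"ty":0,"tz":0.65,"ax":0,"ay":0,"az":0,"claw":4}
    - {"tx":0,"ty":0,"tz":0,"ax":0,"ay":0,"az":0,"claw":4}
    - {"tx":0,"ty":0,"tz":0,"ax":0,"ay":0,"az":0,"claw":4}

```text
time_s: 12.15
tcp_pos: [0.538, 0.2008, 0.1764]
ee_rot: [[-0.962, 0.275, -0.002], [0.275, 0.962, -0.001], [0.001, -0.002, -1.0]]
wrist_force: [0.2, 0.5, -0.6]
gripper_width: 0.592
gripper_force: 30.0
```

```bash
python3 - <<'E'
from h import *
s=sense();R=np.array(s['ee_rot']);t=np.array(s['tcp_pos'])
w=lambda q:ROOT+U*q-R@OFF
print('hole along peg',(t+R@OFF-ROOT)@U)
path([w(.065),w(.03)],True)
E
```

```text
hole along peg 0.06407288709679133
t 12.15 tcp [0.538  0.2008 0.1764] clamp [ -0.0416 442.4831 176.4071] yaw_y 74.05443247302216 F [ 0.1767  0.5297 -0.5566] w 0.5915439111288096
 shift cm [-0.0678  0.0129 -0.259 ]
 shift cm [-2.8697  0.0048  2.0037]
```

Request:
drive_tool:
  rows:
    - {"tx":-0.9,"ty":0,"tz":0.5,"ax":0,"ay":0,"az":0,"claw":4}
    - {"tx":-1,"ty":0,"tz":0.65,"ax":0,"ay":0,"az":0,"claw":4}
    - {"tx":-1,"ty":0,"tz":0.65,"ax":0,"ay":0,"az":0,"claw":4}
    - {"tx":0,"ty":0,"tz":0,"ax":0,"ay":0,"az":0,"claw":4}
    - {"tx":0,"ty":0,"tz":0.2,"ax":0,"ay":0,"az":0,"claw":4}
    - {"tx":0,"ty":0,"tz":0.2,"ax":0,"ay":0,"az":0,"claw":4}
    - {"tx":0,"ty":0,"tz":0,"ax":0,"ay":0,"az":0,"claw":4}
    - {"tx":0,"ty":0,"tz":0,"ax":0,"ay":0,"az":0,"claw":4}

```text
time_s: 12.82
tcp_pos: [0.5654, 0.1935, 0.1556]
ee_rot: [[-0.962, 0.273, 0.0], [0.273, 0.962, 0.0], [-0.0, 0.0, -1.0]]
wrist_force: [-0.2, 0.3, -0.6]
gripper_width: 0.592
gripper_force: 30.0
```

```bash
python3 - <<'E'
from h import *
s=sense();R=np.array(s['ee_rot']);t=np.array(s['tcp_pos']);e=t+R@OFF-ROOT
print('hole along peg',e@U,'off axis',e-U*(e@U));path([])
E
```

```text
hole along peg 0.02894603567941648 off axis [-0.0017  0.0008 -0.0027]
t 12.8167 tcp [0.5654 0.1935 0.1556] clamp [ 27.7803 436.9638 155.6489] yaw_y 74.13523794040225 F [-0.1669  0.289  -0.5626] w 0.591911806107143
```

Request:
drive_tool:
  rows:
    - {"tx":0,"ty":0,"tz":0.2,"ax":0,"ay":0,"az":0,"claw":4}
    - {"tx":0,"ty":0,"tz":0.1,"ax":0,"ay":0,"az":0,"claw":4}
    - {"tx":0,"ty":0,"tz":0,"ax":0,"ay":0,"az":0,"claw":4}
    - {"tx":0,"ty":0,"tz":0,"ax":0,"ay":0,"az":0,"claw":4}

```text
time_s: 13.15
tcp_pos: [0.5656, 0.1934, 0.1526]
ee_rot: [[-0.962, 0.274, 0.0], [0.274, 0.962, 0.0], [-0.0, 0.0, -1.0]]
wrist_force: [-0.0, -0.4, 0.1]
gripper_width: 0.594
gripper_force: 30.0
```

The shell is just off or touching the peg, so I'll release it.

Request:
drive_tool:
  rows:
    - {"tx":0,"ty":0,"tz":0,"ax":0,"ay":0,"az":0,"claw":5.6}
    - {"tx":0,"ty":0,"tz":0,"ax":0,"ay":0,"az":0,"claw":6.5}
    - {"tx":0,"ty":0,"tz":0,"ax":0,"ay":0,"az":0,"claw":8.4}
    - {"tx":0,"ty":0,"tz":0,"ax":0,"ay":0,"az":0,"claw":8.6}
    - {"tx":0,"ty":0,"tz":0,"ax":0,"ay":0,"az":0,"claw":8.6}
    - {"tx":0,"ty":0,"tz":0,"ax":0,"ay":0,"az":0,"claw":8.6}
    - {"tx":0,"ty":0,"tz":0,"ax":0,"ay":0,"az":0,"claw":8.6}
    - {"tx":0,"ty":0,"tz":0,"ax":0,"ay":0,"az":0,"claw":8.6}

```text
time_s: 13.82
tcp_pos: [0.5657, 0.1934, 0.1525]
ee_rot: [[-0.962, 0.274, 0.0], [0.274, 0.962, 0.0], [-0.0, 0.0, -1.0]]
wrist_force: [-0.5, -0.9, -0.4]
gripper_width: 0.977
gripper_force: 0.0
```

Request:
drive_tool:
  rows:
    - {"tx":0,"ty":0,"tz":-1,"ax":0,"ay":0,"az":0,"claw":8.6}
    - {"tx":0,"ty":0,"tz":-2,"ax":0,"ay":0,"az":0,"claw":8.6}
    - {"tx":0,"ty":0,"tz":-3,"ax":0,"ay":0,"az":0,"claw":8.6}
    - {"tx":0,"ty":0,"tz":-3,"ax":0,"ay":0,"az":0,"claw":8.6}
    - {"tx":0,"ty":0,"tz":-3,"ax":0,"ay":0,"az":0,"claw":8.6}
    - {"tx":0,"ty":-3,"tz":-3,"ax":0,"ay":0,"az":0,"claw":8.6}
    - {"tx":0,"ty":-3.5,"tz":0,"ax":0,"ay":0,"az":0,"claw":8.6}
    - {"tx":0,"ty":-3.5,"tz":0,"ax":0,"ay":0,"az":0,"claw":8.6}
    - {"tx":0,"ty":-3.5,"tz":0,"ax":0,"ay":0,"az":0,"claw":8.6}
    - {"tx":0,"ty":0,"tz":0,"ax":0,"ay":0,"az":0,"claw":8.6}

```text
time_s: 14.65
tcp_pos: [0.5269, 0.0599, 0.304]
ee_rot: [[-0.961, 0.277, 0.001], [0.277, 0.961, -0.0], [-0.001, 0.0, -1.0]]
wrist_force: [-1.1, 0.7, 0.2]
gripper_width: 0.988
gripper_force: 0.0
```

```bash
python3 - <<'E'
from h import *
path([])
for n,B in(('side',(190,240,300,360)),('top',(190,170,300,290))):
    p,d=capture(n);Q=cloud(n,d);hs=cv2.cvtColor(p,cv2.COLOR_RGB2HSV);m=cv2.inRange(hs,(3,150,80),(12,255,255))
    z=np.zeros_like(m);z[B[1]:B[3],B[0]:B[2]]=m[B[1]:B[3],B[0]:B[2]];k,l,st,ce=cv2.connectedComponentsWithStats(z);i=1+np.argmax(st[1:,4])
    q=Q[(l==i)&(d>0)];q=q[q[:,2]>.04];print(n,len(q),np.percentile(q,[2,50,98],axis=0))
    c=np.cos(PY),np.sin(PY),0;a=(q-ROOT)@np.array(c);print(' along horiz',np.percentile(a,[5,50,95]),'slope vs z',np.polyfit(q[:,2],a,1))
    cv2.imwrite(f'pics/f{n}.png',cv2.resize(p[B[1]:B[3],B[0]:B[2],::-1],(390,425),interpolation=cv2.INTER_CUBIC))
cv2.imwrite('pics/m6.png',np.hstack([cv2.imread(f'pics/f{n}.png') for n in('side','top')]))
E
```

```text
t 14.65 tcp [0.5269 0.0599 0.304 ] clamp [ -2.039  301.1464 303.9559] yaw_y 73.90718172351247 F [-1.1033  0.7367  0.2414] w 0.9876923649661661
side 34 [[0.5561 0.1779 0.1235]
 [0.5601 0.1926 0.127 ]
 [0.5641 0.2041 0.1359]]
 along horiz [0.0297 0.0321 0.0336] slope vs z [-0.072   0.0413]
top 236 [[0.5439 0.1662 0.0652]
 [0.5565 0.1836 0.1024]
 [0.5656 0.2113 0.165 ]]
 along horiz [0.0237 0.0343 0.0418] slope vs z [0.0952 0.0241]
```

View pics/m6.png

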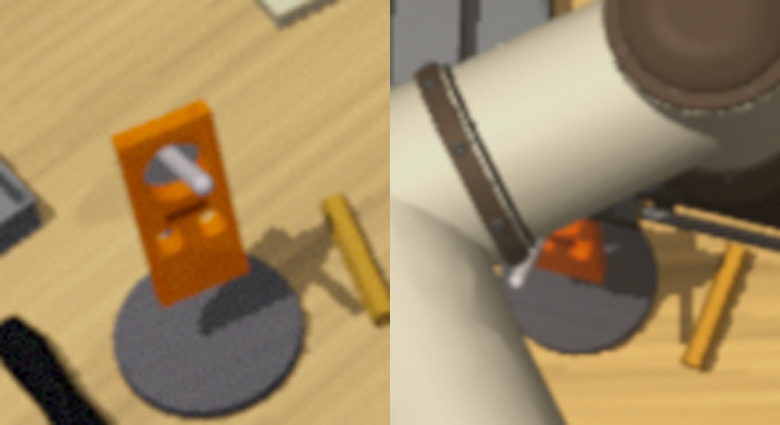

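The shell hangs upright on the peg, which comes through its opening at (180,165), about 30 mm from the root. The arm is clear. I'll let it settle, check that it is still, then hand in.

Request:
drive_tool:
  rows:
    - {"tx":0,"ty":0,"tz":0,"ax":0,"ay":0,"az":0,"claw":8.6}
    - {"tx":0,"ty":0,"tz":0,"ax":0,"ay":0,"az":0,"claw":8.6}
    - {"tx":0,"ty":0,"tz":0,"ax":0,"ay":0,"az":0,"claw":8.6}
    - {"tx":0,"ty":0,"tz":0,"ax":0,"ay":0,"az":0,"claw":8.6}
    - {"tx":0,"ty":0,"tz":0,"ax":0,"ay":0,"az":0,"claw":8.6}
    - {"tx":0,"ty":0,"tz":0,"ax":0,"ay":0,"az":0,"claw":8.6}
    - {"tx":0,"ty":0,"tz":0,"ax":0,"ay":0,"az":0,"claw":8.6}
    - {"tx":0,"ty":0,"tz":0,"ax":0,"ay":0,"az":0,"claw":8.6}
    - {"tx":0,"ty":0,"tz":0,"ax":0,"ay":0,"az":0,"claw":8.6}
    - {"tx":0,"ty":0,"tz":0,"ax":0,"ay":0,"az":0,"claw":8.6}

```text
time_s: 15.58
tcp_pos: [0.5288, 0.064, 0.302]
ee_rot: [[-0.962, 0.274, -0.0], [0.274, 0.962, -0.0], [0.0, -0.0, -1.0]]
wrist_force: [-0.6, -0.1, -0.2]
gripper_width: 0.988
gripper_force: 0.0
```

```bash
python3 - <<'E'
from h import *
for k in range(6):
    p,d=capture('side');hs=cv2.cvtColor(p,cv2.COLOR_RGB2HSV);m=cv2.inRange(hs,(3,150,60),(14,255,255))[240:330,190:270]
    print(sense()['time_s'],cv2.moments(m,True)['m00'],ndm:=np.argwhere(m).mean(0))
    for _ in range(2):capture('top')
# catch tongue and lever still over?
Q=(cloud('side',d)-O)@RC*1000;k=(p.max(2)<50)&(abs(Q[...,0])<70)&(Q[...,1]>0)&(Q[...,1]<170)&(Q[...,2]>80)&(Q[...,2]<130)
n,l,st,ce=cv2.connectedComponentsWithStats(k.astype(np.uint8))
for j in range(1,n):
    if st[j,4]>15:print('knob',np.median(Q[l==j],0))
E
```

```text
15.6333 646.0 [63.418  51.0991]
15.7833 668.0 [63.4746 51.0614]
15.9333 652.0 [63.8328 50.9387]
16.0833 659.0 [63.4856 51.1153]
16.2333 660.0 [63.8955 51.0061]
16.3833 657.0 [63.4186 50.9985]
knob [ 34.7733  25.8683 107.6865]
knob [-10.2463 148.3982 104.8577]
```

The shell is still. The lever ball is at x of about +35 to 40 mm and the catch grip at y of about 145 mm, so both are fully over.

```bash
python3 -c "
from station import finish_job
print(finish_job())"
```

```text
the job is handed in; nothing more can be done
None
```

The job is handed in: catch off, lever fully over, and the shell hanging still on the peg about 30 mm from its root with the robot clear of it; no verdict came back.

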